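Nest the cans of a three-layer magnetic shield

ROBOT

A 6-joint arm with a two-finger parallel gripper is mounted at the origin on a cart in front of the work surface, level with it; the furniture and walls round the work are solid. World frame = base frame: x ahead of the robot, y to its left, z up, the work surface at z = 0. Lengths are in m, angles in degrees, forces in N, time in s.
With the tool pointing down it reaches from about 0.4 to 0.825 m from the base axis. Payload 7 kg.
Tool frame: the origin (TCP) lies at the centre of the arm's flange, where the gripper is bolted on; the fingertips stand 178 mm ahead of it and the grasp point (between the pads) lies 159 mm ahead of it; z points along the fingers, y is the line along which they close (so a half turn about z gives the same grasp; the last joint's range is limited). The gripper opens to 88 mm and grips with 3 to 60 N. Pads are 19 mm wide; open, the fingers measure 130 mm over their backs; the gripper's body (78 mm by 193 mm) begins 47 mm behind the grasp point.
Start: joints at [-60.671, 20.546, 0.682, 0, -70.136, -16.507], TCP at [0.15, -0.658, 0.405] pointing down, gripper open.
Joint ranges: [-176.03, 176.03], [-82.01, 121.73], [-58.28, 71.71], [-173.87, 95.51], [-174.79, -0.11], [-173.66, 173.66]. Speed limits (degrees/s): [136.94, 136.94, 172.46, 180, 180, 180].

INTERFACE

Orientations are given as [roll, pitch, yaw] about the fixed x, y, z axes, in that order (R = Rz(yaw) Ry(pitch) Rx(roll)).
In Python, from plant import telemetry, snapshot, workorder, nets gives the robot as it stands.
- The arm moves only by the shell command python3 -m creep 'ROWS'. ROWS is JSON, a list that holds one entry, the list of rows, each a list of 5 numbers: the shift along the tool's x, y, z normalised to -1 to 1, where 1 is 0.2 m, then the turn about the tool's z normalised to -1 to 1, where 1 is pi/2 rad, then the opening, from 0 (shut) to 1 (fully open). In form: [[[x, y, z, spin, hand], ...]]. A call has 1 to 8 rows; each row shifts and turns the commanded pose from where the row before left it, along the tool's axes as they then stand; what a row does not reach is not made up. A row lasts 1/12 s, in which the tool goes at most 41.7 mm and 7.16 degrees, less where a joint would pass 70% of its speed; a pose out of reach is approached as far as the arm can. A call with a number of a shift or a turn outside -1 to 1 is refused whole. A call with a gripper value outside its range is refused whole. The fingers move at their own pace and stop on an object; the grip force is fixed at half the most. Time passes only in rows, so rows that do not move let the fingers close. It gives the time, the measured TCP pose, the force, the opening and the grip force at its end, in the units of the state.
- telemetry.get_obs(): the state, without advancing time (a new reading comes with each control period).
- snapshot(name): name is "scene" or "top"; returns a dict with "frame" (400x640x3 uint8, red, green, blue), "fx", "fy", "cx", "cy" (pixels), "k1" (the pictures are not rectified: a ray, as slopes to the right and down, at radius r is drawn at 1 + k1 r^2 times it, then the intrinsics apply), "rvec" (rotation vector, rad) and "tvec" (3), from world to camera coordinates, as OpenCV has them. Camera axes: x right, y down, z forward; pixel columns grow to the right and rows downward; lengths in m; the calibration is good to about 2 mm. A picture is of the moment at which its call begins. There is no depth.
- workorder.close_job(): hands the job in; it is judged then, once.
Trained networks look in a picture, given as the dict that the camera call returned (one of the last four; its "shot" number tells which), for a name from the list of things; names that differ only in an ending like _2 or _b are one class to them, and where a whole thing is asked for, a point or a joint stands for the part that bears it (a point fixed in the world has none). Each returns a list of dicts, best first, with "confidence" (0 to 1); they miss things now and then, are a little off and sometimes report something else, mostly with a low value. They report only what shows in the picture. A call takes as long as a camera call. They do not tell look-alikes from the thing itself.
- nets.find_in(picture, query): "uv" ([column, row] in pixels, amid what is visible of it).
- nets.masks_of(picture, query): "region" (400x640 bool, what is visible of it) and "uv" ([column, row] in pixels, amid what is visible of it).
- nets.landmark_of(picture, query): "uv" ([column, row] in pixels: a listed point, or the origin of a listed thing).
The state is a dict: "clock": time; "joint_pos": joint angles; "qvel": joint speeds; "tau": joint torques, N m; "tool_pos": TCP position; "orientation": TCP orientation; "force": force on the tool from outside, world axes, zero at the start; "moment": the same for the moment, N m; "opening": finger opening in m; "gripper_force": force on a finger pad.
Only numpy, scipy, OpenCV 4.12 (cv2) and the standard library are available. Lean on these libraries where they do the work, as an engineer would, in place of code of your own. Each camera call takes 0.05 s, during which the arm holds its last target. There are 200 camera calls.

TASK

Put the three-layer magnetic shield together: lay the two loose cans on the stand's white slide strips, the open one in front of the outer can's mouth and the smaller capped one behind it, then push the row along so that the small can goes fully home inside the open can and the open can fully home inside the outer one. Do not disturb the other things on the desk.

Things in the scene. Friction and masses are not known exactly. Their poses are not given: they have to be found in the camera images.
- stand: Fixed stand, dark steel base 312 x 70 mm (96 mm wide under the outer can; x from -216 to +96 mm, top at z = 12 mm), carrying the clamped outer can and, before its mouth, two stepped pairs of white slide strips. Origin on the desk below the outer can's mouth, under the axis; +x is the push direction, z up. Strips reach 22 mm to either side of the axis and at most 32 mm above the desk.
- outer_mouth (a point): Centre of the mouth of the outer can (stand frame x = 0, y = 0, z = 52 mm). Plain steel can lying along the stand's x axis, open towards -x: outside 76 mm, bore 68 mm, inner floor 80 mm inside the mouth, top 90 mm above the desk.
- outer_seat (a point): Point on the outer can's axis, 35 mm inside its mouth (stand frame x = 35, y = 0, z = 52 mm). With the middle can fully home, its centre lies 4 mm below this point and its rim stands 10 mm proud of the outer can's rim.
- middle_strips (a point): Where the centre of a middle can lies when laid in the middle of its strips (stand frame x = -56, y = 0, z = 50 mm); these strips run from x = -108 to -4 mm and hold the can just above the inside of the outer can's mouth.
- inner_strips (a point): Where the origin of an inner can lies when laid on its strips, knob outwards (stand frame x = -163, y = 0, z = 47.5 mm); these higher strips run from x = -210 to -111 mm and hold it just above the inside of the middle can's mouth.
- middle_can: Loose plain steel can, open at one end: 60 mm outside, 90 mm long, bore 54 mm, floor 4 mm, 0.22 kg. Starts lying on the desk. Origin on its axis at mid-length, 30 mm above what it lies on; own x axis along the can from the mouth (-x) to the closed end (+x), at the start within 30 degrees of the stand's x axis. It may roll about x.
- inner_can: Loose plain steel can, cap on: 46 mm outside, 94 mm long, 0.16 kg, black knob on the capped end. Starts lying on the desk. Origin on its axis at the middle of the 94 mm, 23 mm above what it lies on; own x axis from the knob end (-x) to the bevelled end (+x), at the start within 30 degrees of the stand's x axis. Home in the middle can, its origin lies 6 mm nearer the mouth than that can's origin.
- knob_tip (a point): Centre of the end face of the inner can's knob (16 mm in diameter, 16 mm long; 63 mm behind the inner can's origin). With the inner can fully home it stands 24 mm proud of the middle can's rim.
- specimen_cup: Bystander: white open plastic cup, 73 mm wide, 42 mm high, nearest of the cups to the work; origin at the centre of its underside.
- mouse: Bystander: black computer mouse, 115 x 61 x 36 mm, to the right of the stand; origin at the centre of its underside.
- grip_tool: Bystander: dark grey hand tool with a round green end, 135 mm long and 37 mm thick, lying to the left of the outer can; origin at the centre of its underside.
Mind the look-alikes: they are no part of the job. Leave any blue look-alike of the middle_can alone.

How it is judged (in metres and radians):
On the way:
1. both cans lie released on the stand, in line: the middle can on its strips (or already in the outer can) and the inner can on the strips behind it (contact force between the fingers and middle_can below 0.2 N and contact force between the fingers and inner_can below 0.2 N and x of middle_can in the frame of stand between -0.075 and 0.045 m and y of middle_can in the frame of stand between -0.006 and 0.006 m and z of middle_can in the frame of stand below 0.056 m and angle between the x axis of each of middle_can, inner_can and the x axis of stand, either way round below 0.12 rad and x of inner_can in the frame of stand between -0.19 and -0.08 m and y of inner_can in the frame of stand between -0.006 and 0.006 m and z of inner_can in the frame of stand below 0.054 m), for 0.2 s.
At the end, for the whole second after the job is handed in: The middle can lies fully home in the outer can (its centre within 7 mm of the seat point, which leaves it less than 6 mm short of the floor) and the inner can fully home in the middle can (centres within 12 mm, less than 6 mm short), all along one line and at rest (distance between middle_can and outer_seat below 0.007 m and distance between inner_can and middle_can below 0.012 m and angle between the x axis of middle_can and the x axis of stand, either way round below 0.12 rad and angle between the x axis of inner_can and the x axis of stand, either way round below 0.15 rad and linear speed of each of middle_can, inner_can below 0.01 m/s); the robot touches nothing.
It fails at once if the specimen cup is moved by more than 25 mm (distance of specimen_cup from where it was at the start of the episode above 0.025 m).
It fails at once if the mouse is moved by more than 25 mm (distance of mouse from where it was at the start of the episode above 0.025 m).
It fails at once if the grip tool is moved by more than 25 mm (distance of grip_tool from where it was at the start of the episode above 0.025 m).
It also fails if it takes over 67 s, if anything falls off the work surface, if the arm or the gripper's body presses on something with over 40 N, if the wrist force passes 120 N, or if a joint passes its speed limit or range.

## Working session

There is one attempt and no reset: what is moved stays moved. The work goes in short steps, Python scripts to look and compute and a shell command to move; the robot and the scene stay as the last step left them, time stands still between calls to the robot, and variables do not carry over. Pictures are saved under pics/ and viewed, at most 10 in all, crops included, and the job is handed in when it is done.

```bash
mkdir -p pics; ls; cat > h.py <<'E'
import numpy as np, cv2
from plant import telemetry, snapshot, workorder, nets
def cam(p):
    K=np.array([[p['fx'],0,p['cx']],[0,p['fy'],p['cy']],[0,0,1.]]); return K,np.array([p['k1'],0,0,0,0.]),cv2.Rodrigues(np.array(p['rvec'],float))[0],np.array(p['tvec'],float)
def unproj(p,uv,z):
    K,d,R,t=cam(p); r=cv2.undistortPoints(np.array([[uv]],float),K,d)[0,0]
    # forward model is x*(1+k1 r^2) == OpenCV
    c=-R.T@t; v=R.T@np.array([r[0],r[1],1]); return c+v*(z-c[2])/v[2]
def proj(p,X):
    K,d,R,t=cam(p); return cv2.projectPoints(np.array(X,float).reshape(-1,3),np.array(p['rvec'],float),t,K,d)[0][:,0]
def save(p,n,crop=None,s=1):
    f=p['frame'][:,:,::-1]
    if crop: f=f[crop[1]:crop[3],crop[0]:crop[2]]
    cv2.imwrite('pics/'+n,cv2.resize(f,None,fx=s,fy=s,interpolation=cv2.INTER_CUBIC))
E
python3 - <<'E'
from h import *
print(telemetry.get_obs())
Z=dict(stand=0,outer_mouth=.052,outer_seat=.052,middle_strips=.05,inner_strips=.0475,middle_can=.03,inner_can=.023,knob_tip=.023,specimen_cup=0,mouse=0,grip_tool=0)
for n in('scene','top'):
    p=snapshot(n); save(p,n+'1.png'); K,d,R,t=cam(p); print(n,-R.T@t,p['fx'],p['k1'])
    for q,z in Z.items():
        for r in nets.landmark_of(p,q): print(q,np.round(r['uv'],1),round(r['confidence'],2),unproj(p,r['uv'],z).round(4))
E
```

```text
pics
{'clock': 0.0, 'joint_pos': array([-6.06704205e+01,  2.05919467e+01,  6.32428616e-01, -1.84275593e-02,
       -7.01374729e+01, -1.65052366e+01]), 'qvel': array([-0.01853273, -0.0407327 , -0.04022474, -0.14076515, -0.04729252,
        0.01769686]), 'tau': array([ 7.57156317e-05, -5.82728899e+01,  2.93047071e+01,  6.99722975e+00,
        7.13873509e-03, -1.38826963e-04]), 'tool_pos': array([ 0.14975154, -0.65797045,  0.40371178]), 'orientation': array([ 1.79902084e+02, -1.09487129e-02, -1.67181923e+02]), 'force': array([-0.35038176, -0.04076485, -0.27345183]), 'moment': array([-0.03647687,  0.01203794, -0.04672591]), 'gripper_force': 0.0, 'opening': 0.08789039403465798}
scene [-0.26314145  0.84411921  0.70939728] 449.649945784501 -0.1255371292802596
stand [284.  211.2] 0.93 [0.6262 0.2438 0.    ]
outer_mouth [285.7 191.2] 0.91 [0.6416 0.2243 0.052 ]
outer_seat [276.6 194.5] 0.72 [0.6432 0.2546 0.052 ]
middle_strips [299. 189.] 0.59 [0.6302 0.1857 0.05  ]
inner_strips [326.6 179.1] 0.95 [0.6275 0.0844 0.0475]
middle_can [306.5 235.1] 0.87 [0.4637 0.2888 0.03  ]
middle_can [322.5 26
[... 718 characters left out ...]
139 0.052 ]
outer_seat [281.7 168.7] 0.58 [0.6412 0.272  0.052 ]
middle_strips [306.5 169.3] 0.74 [0.6274 0.1896 0.05  ]
middle_strips [339.8 161. ] 0.5 [0.6398 0.0738 0.05  ]
inner_strips [339.5 163.2] 0.92 [0.6331 0.0758 0.0475]
middle_can [272.4 260.6] 0.78 [0.3432 0.3423 0.03  ]
middle_can [287.3 221. ] 0.61 [0.4654 0.2776 0.03  ]
middle_can [336.7 163.6] 0.58 [0.6385 0.0838 0.03  ]
inner_can [345.4 220.3] 0.67 [0.4405 0.0854 0.023 ]
knob_tip [361.5 210.1] 0.64 [0.4668 0.0262 0.023 ]
knob_tip [288.8 175. ] 0.4 [0.6245 0.2524 0.023 ]
specimen_cup [245.6 227.1] 0.64 [0.4706 0.4224 0.    ]
mouse [404.  150.8] 0.74 [ 0.6594 -0.1619  0.    ]
grip_tool [213.3 196.8] 0.76 [0.5921 0.5219 0.    ]
```

```bash
python3 - <<'E'
import cv2,numpy as np
a=cv2.imread('pics/scene1.png')[130:330,170:470];b=cv2.imread('pics/top1.png')[110:310,170:470]
cv2.imwrite('pics/both.png',cv2.resize(np.vstack([a,b]),None,fx=1.5*1,fy=1.5,interpolation=cv2.INTER_CUBIC))
E
```

```text
(no output)
```

View pics/both.png

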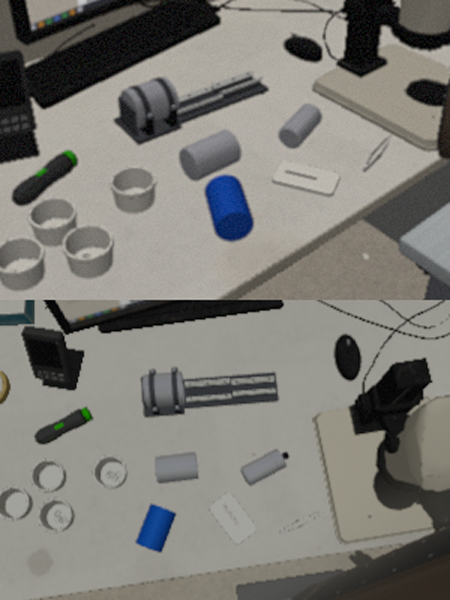

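View pics/scene1.png

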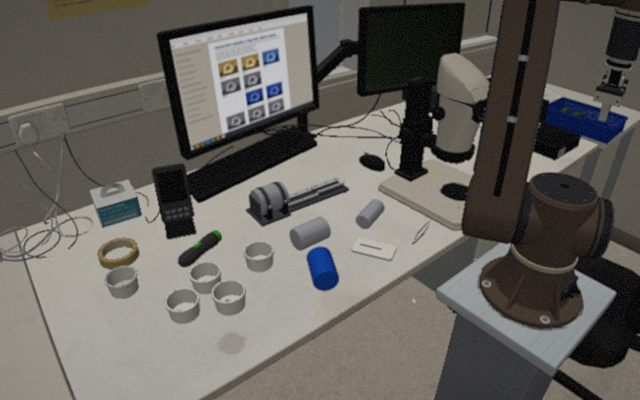

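The grey open can at scene (310,233) / top (287,221) is the middle can. The blue look-alike is at scene (322,268) / top (272,260). The grey capped can is at scene (370,213) / top (345,219), with its knob at the right. The microscope stands between the arm and the work. Next I fit poses with the masks and check the choice in a crop.

```bash
cat > fit.py <<'E'
from h import *
from scipy.optimize import minimize
def cyl(x0,x1,r,y=0,z=0,n=40):
    a=np.linspace(0,2*np.pi,n); return np.vstack([np.c_[np.full(n,x),y+r*np.cos(a),z+r*np.sin(a)] for x in(x0,x1)])
def box(x0,x1,y0,y1,z0,z1): return np.array([[x,y,z] for x in(x0,x1) for y in(y0,y1) for z in(z0,z1)])
M=dict(stand=[box(-.216,0,-.035,.035,0,.012),box(0,.096,-.048,.048,0,.012),cyl(0,.084,.038,0,.052),box(-.108,-.004,-.022,.022,.012,.022),box(-.21,-.111,-.022,.022,.012,.031)],
 middle_can=[cyl(-.045,.045,.03)],inner_can=[cyl(-.047,.047,.023),cyl(-.063,-.047,.008)])
Z0=dict(stand=0,middle_can=.03,inner_can=.023)
def sil(p,name,P,z=None):
    x,y,a=P; c,s=np.cos(a),np.sin(a); R=np.array([[c,-s,0],[s,c,0],[0,0,1]]); m=np.zeros((1600,2560),np.uint8)
    for pts in M[name]:
        uv=proj(p,pts@R.T+[x,y,Z0[name] if z is None else z]); h=cv2.convexHull((((uv+.5)*4-.5)*16).round().astype(np.int32)); cv2.fillConvexPoly(m,h,255,shift=4)
    return cv2.resize(m,(640,400),interpolation=cv2.INTER_AREA)/255.
def fit(obs,name,P0,z=None):
    def f(P): return sum(np.abs(sil(p,name,P,z)-m).sum()/m.sum() for p,m in obs)
    s=np.array([[0,0,0],[.012,0,0],[0,.012,0],[0,0,.1]])+P0
    r=minimize(f,P0,method='Nelder-Mead',options=dict(initial_simplex=s,maxiter=120,xatol=2e-4,fatol=1e-3)); return r.x,r.fun
def pick(p,name,P0,z=None):
    g=sil(p,name,P0,z); best=None
    for r in nets.masks_of(p,name):
        i=np.minimum(g,r['region']).sum()
        if best is None or i>best[0]: best=(i,r['region'].astype(float))
    return best[1] if best and best[0]>10 else None
E
python3 - <<'E'
from fit import *
S=[snapshot('scene'),snapshot('top')]
for n,P0 in dict(stand=[.64,.235,1.5],middle_can=[.464,.282,1.5],inner_can=[.436,.087,2.0]).items():
    obs=[(p,pick(p,n,P0)) for p in S]; obs=[o for o in obs if o[1] is not None]
    for o in [obs]+[[o] for o in obs]:
        x,f=fit(o,n,np.array(P0)); print(n,len(o),x[:2].round(4),np.degrees(x[2]).round(2),round(f,3))
    x,f=fit(obs,n,np.array(P0))
    for p in S:
        m=(sil(p,n,x)>.5).astype(np.uint8); cs,_=cv2.findContours(m,0,2); 
        f=p['frame'].copy(); cv2.drawContours(f,cs,-1,(255,0,0),1) ; p['frame']=f
a=S[0]['frame'][150:290,230:430];b=S[1]['frame'][110:270,230:470]
a=cv2.resize(a,(760,532))[:330] if 0 else a
im=np.zeros((300,240,3),np.uint8); im[:140,:200]=a; im[140:300]=b
cv2.imwrite('pics/fit1.png',cv2.resize(im[:,:,::-1],None,fx=2,fy=2,interpolation=cv2.INTER_CUBIC))
save(S[1],'topfull.png')
E
```

```text
stand 2 [0.6411 0.2401] 85.91 0.174
stand 1 [0.6454 0.2363] 86.03 0.076
stand 1 [0.6403 0.2421] 85.79 0.062
middle_can 2 [0.4657 0.2774] 89.94 0.193
middle_can 1 [0.4666 0.2757] 92.21 0.131
middle_can 1 [0.4656 0.278 ] 89.46 0.053
inner_can 2 [0.4401 0.0875] 110.32 0.285
inner_can 1 [0.4413 0.0869] 111.17 0.101
inner_can 1 [0.4387 0.0897] 109.34 0.172
```

View pics/fit1.png

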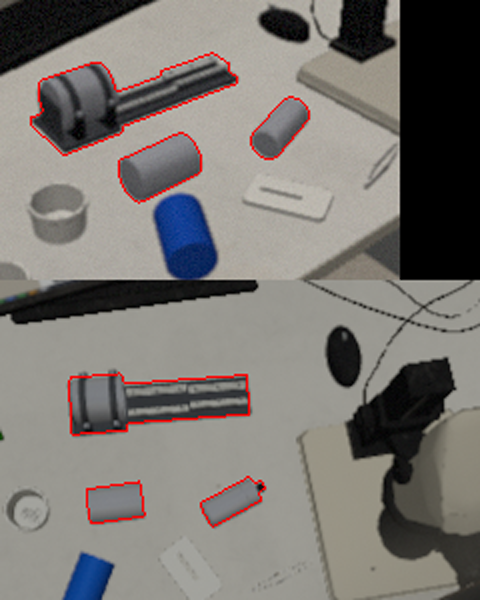

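View pics/topfull.png

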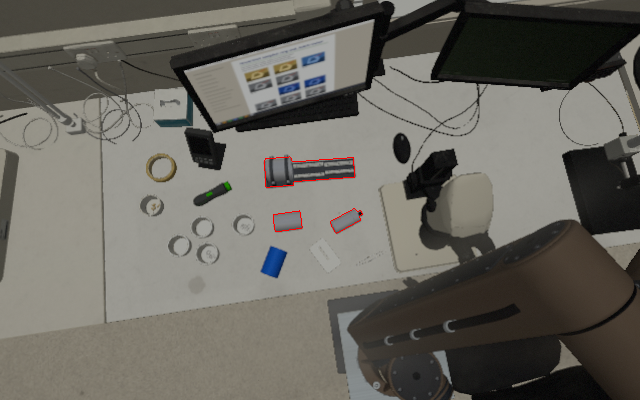

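Both fits sit on the outlines, and the choice of cans is confirmed: grey at fit-crop (160,165), blue left out. Now I check how much clearance the microscope leaves and compute the first route.

```bash
python3 - <<'E'
from h import *
S=[snapshot('scene'),snapshot('top')]
for uv in [(382,182),(395,270),(488,235)]: print('plate',uv,unproj(S[1],uv,.02).round(3))
def tri(a,b):
    A=[];B=[]
    for p,uv in zip(S,(a,b)):
        K,d,R,t=cam(p); r=cv2.undistortPoints(np.array([[uv]],float),K,d)[0,0]; A.append(-R.T@t); v=R.T@np.array([*r,1]); B.append(v/np.linalg.norm(v))
    s=np.linalg.lstsq(np.c_[B[0],-B[1]],A[1]-A[0],rcond=None)[0]; P=[A[i]+B[i]*s[i] for i in(0,1)]; return ((P[0]+P[1])/2).round(3),np.linalg.norm(P[0]-P[1]).round(3)
print('head top',tri((460,60),(465,190)),tri((460,150),(432,240)),'post top',tri((412,85),(430,165)))
print('base',tri((565,190),(415,375)))
for uv in [(495,180),(495,230),(425,250)]: print([unproj(S[1],uv,z).round(3) for z in(.25,.35)])
E
```

```text
plate (382, 182) [ 0.554 -0.06   0.02 ]
plate (395, 270) [ 0.256 -0.048  0.02 ]
plate (488, 235) [ 0.323 -0.374  0.02 ]
head top (array([ 0.407, -0.173,  0.41 ]), np.float64(0.012)) (array([ 0.326, -0.133,  0.192]), np.float64(0.009)) post top (array([ 0.51 , -0.129,  0.324]), np.float64(0.007))
base (array([-0.003, -0.   ,  0.27 ]), np.float64(0.0))
[array([ 0.457, -0.326,  0.25 ]), array([ 0.437, -0.276,  0.35 ])]
[array([ 0.32 , -0.292,  0.25 ]), array([ 0.313, -0.245,  0.35 ])]
[array([ 0.295, -0.093,  0.25 ]), array([ 0.29 , -0.065,  0.35 ])]
```

```bash
cat > go.py <<'E'
import sys
from h import *
from scipy.spatial.transform import Rotation as Ro
# go.py x y z yaw : needed tool shifts (units) in the present frame, with spin
o=telemetry.get_obs(); p=o['tool_pos']; e=o['orientation']; R=Ro.from_euler('xyz',e,degrees=True).as_matrix()
print('t',round(o['clock'],2),'pos',p.round(4),'rpy',e.round(2),'F',o['force'].round(1),'open',round(o['opening'],4),'gf',round(o['gripper_force'],1))
if len(sys.argv)>4:
    T=list(map(float,sys.argv[1:5])); d=R.T@(np.array(T[:3])-p); s=-((T[3]-e[2]+180)%360-180)/90
    Rt=Ro.from_euler('xyz',[180,0,T[3]],degrees=True).as_matrix(); dn=Rt.T@(np.array(T[:3])-p)
    print('shift now',(d/.2).round(4),'after spin',(dn/.2).round(4),'spin',s.round(4))
E
python3 -m creep '[[[0,0,-0.175,-0.0795,1],[0,0,-0.175,-0.0795,1],[0,0,-0.175,-0.0795,1],[0,0,-0.175,-0.0795,1],[0,0,-0.175,-0.0795,1],[0,0,-0.175,-0.0795,1],[0,0,-0.175,-0.0795,1],[0,0,-0.175,-0.0795,1]]]'
python3 -m creep '[[[0,0,0,-0.0795,1],[0,0,0,-0.0795,1],[0,0,0,-0.0795,1],[0,0,0,-0.0795,1],[0,0,0,-0.0795,1],[0,0,0,-0.047,1]]]'
python3 go.py .42 -.35 .68 -69.7;python3 go.py .56 -.1 .68 -69.7;python3 go.py .44 .0875 .68 -69.7
```

```text
clock: 2.37
tool_pos: [0.1494, -0.6575, 0.6868]
orientation: [-180.0, -0.0, -109.6]
force: [-0.2, -1.5, 1.3]
opening: 0.088
gripper_force: 0.0
clock: 2.87
tool_pos: [0.1498, -0.6581, 0.6847]
orientation: [-180.0, 0.0, -69.5]
force: [-0.9, -0.9, 0.7]
opening: 0.0876
gripper_force: 0.0
t 2.87 pos [ 0.1498 -0.6581  0.6847] rpy [-180.      0.    -69.54] F [-0.9 -0.9  0.7] open 0.0876 gf 0.0
shift now [-0.971  -1.8044  0.0234] after spin [-0.9762 -1.8017  0.0233] spin 0.0018
t 2.87 pos [ 0.1498 -0.6581  0.6847] rpy [-180.      0.    -69.54] F [-0.9 -0.9  0.7] open 0.0876 gf 0.0
shift now [-1.8974 -2.8973  0.0234] after spin [-1.9057 -2.8918  0.0233] spin 0.0018
t 2.87 pos [ 0.1498 -0.6581  0.6847] rpy [-180.      0.    -69.54] F [-0.9 -0.9  0.7] open 0.0876 gf 0.0
shift now [-2.9855 -2.6629  0.0234] after spin [-2.9931 -2.6544  0.0233] spin 0.0018
```

```bash

python3 -m creep '[[[-0.0883,-0.164,0,0,1],[-0.0883,-0.164,0,0,1],[-0.0883,-0.164,0,0,1],[-0.0883,-0.164,0,0,1],[-0.0883,-0.164,0,0,1],[-0.0883,-0.164,0,0,1]]]' | head -3
python3 -m creep '[[[-0.0883,-0.164,0,0,1],[-0.0883,-0.164,0,0,1],[-0.0883,-0.164,0,0,1],[-0.0883,-0.164,0,0,1],[-0.0883,-0.164,0,0,1],[0,0,0,0,1]]]' | head -4
python3 go.py .56 -.1 .68 -69.7
```

```text
clock: 3.37
tool_pos: [0.2989, -0.4895, 0.6849]
orientation: [-180.0, -0.0, -69.9]
clock: 3.87
tool_pos: [0.4252, -0.3481, 0.6842]
orientation: [-179.9, 0.1, -69.7]
force: [-0.6, -1.8, 0.3]
t 3.87 pos [ 0.4252 -0.3481  0.6842] rpy [-1.7994e+02  5.0000e-02 -6.9670e+01] F [-0.6 -1.8  0.3] open 0.0875 gf 0.0
shift now [-0.9292 -1.063   0.0231] after spin [-0.9297 -1.0626  0.0211] spin 0.0003
```

```bash

python3 -m creep '[[[-0.116,-0.133,0,0,1],[-0.116,-0.133,0,0,1],[-0.116,-0.133,0,0,1],[-0.116,-0.133,0,0,1],[-0.116,-0.133,0,0,1],[-0.116,-0.133,0,0,1],[-0.116,-0.133,0,0,1],[-0.116,-0.133,0,0,1]]]' | head -4
python3 -m creep '[[[-0.181,0.039,0,0,1],[-0.181,0.039,0,0,1],[-0.181,0.039,0,0,1],[-0.181,0.039,0,0,1],[-0.181,0.039,0,0,1],[-0.181,0.039,0,0,1],[0,0,0,0,1]]]' | head -4
python3 go.py .44 .0875 .184 -69.7; python3 - <<'E'
from h import *
p=snapshot('top');print([(r['uv'],unproj(p,r['uv'],.023),r['confidence']) for r in nets.landmark_of(p,'inner_can')])
E
```

```text
clock: 4.53
tool_pos: [0.5585, -0.1029, 0.6851]
orientation: [-180.0, -0.0, -69.9]
force: [0.6, 0.0, -0.3]
clock: 5.12
tool_pos: [0.4368, 0.0866, 0.6856]
orientation: [-179.9, 0.1, -69.6]
force: [1.1, -1.5, 0.7]
t 5.12 pos [0.4368 0.0866 0.6856] rpy [-1.7985e+02  1.1000e-01 -6.9640e+01] F [ 1.1 -1.5  0.7] open 0.0877 gf 0.0
shift now [ 0.0063 -0.0103  2.508 ] after spin [ 1.5000e-03 -1.6800e-02  2.5079e+00] spin 0.0006
[([345.2, 218.8], array([0.44559173, 0.08520857, 0.023     ]), 0.73)]
```

```bash

python3 -m creep '[[[0,-0.0168,0.19,0,1],[0,0,0.19,0,1],[0,0,0.19,0,1],[0,0,0.19,0,1],[0,0,0.19,0,1],[0,0,0.19,0,1],[0,0,0.19,0,1],[0,0,0.19,0,1]]]' | head -4
python3 -m creep '[[[0,0,0.19,0,1],[0,0,0.19,0,1],[0,0,0.19,0,1],[0,0,0.19,0,1],[0,0,0.08,0,1],[0,0,0,0,1]]]' | head -4
python3 go.py .44 .0875 .184 -69.7; python3 - <<'E'
from h import *
S=[snapshot('top'),snapshot('scene')]
a=S[0]['frame'][150:280,260:460];b=S[1]['frame'][130:260,300:500]
cv2.imwrite('pics/g1.png',cv2.resize(np.vstack([a,b])[:,:,::-1],None,fx=2.2,fy=2.2,interpolation=cv2.INTER_CUBIC))
E
```

```text
clock: 5.88
tool_pos: [0.4431, 0.0832, 0.3791]
orientation: [-180.0, -0.0, -70.0]
force: [0.2, 0.8, -0.8]
clock: 6.38
tool_pos: [0.442, 0.0826, 0.2089]
orientation: [179.5, -0.1, -70.1]
force: [0.1, -0.3, 0.6]
t 6.38 pos [0.442  0.0826 0.2089] rpy [ 1.7955e+02 -1.1000e-01 -7.0070e+01] F [ 0.1 -0.3  0.6] open 0.0878 gf 0.0
shift now [-0.0266  0.      0.1242] after spin [-0.0263  0.0008  0.1243] spin -0.0041
```

View pics/g1.png

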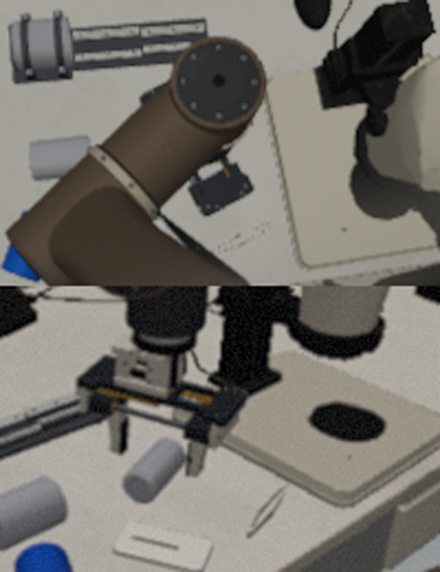

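The open fingers straddle the inner can (crop 155,470), well clear of the microscope. I descend the rest of the way and close.

```bash

python3 -m creep '[[[-0.027,0,0.06,-0.004,1],[0,0,0.055,0,1],[0,0,0,0,1],[0,0,0,0,0],[0,0,0,0,0],[0,0,0,0,0],[0,0,0,0,0],[0,0,0,0,0]]]'
python3 -m creep '[[[0,0,0,0,0],[0,0,0,0,0],[0,0,0,0,0]]]'
python3 go.py .44 .0875 .184 -69.7
```

```text
clock: 7.15
tool_pos: [0.4412, 0.0897, 0.1903]
orientation: [-179.9, 0.0, -69.6]
force: [-0.5, 0.2, 0.4]
opening: 0.0601
gripper_force: 0.0
clock: 7.4
tool_pos: [0.441, 0.0897, 0.1897]
orientation: [-180.0, -0.0, -69.6]
force: [-0.7, -0.4, 1.6]
opening: 0.0451
gripper_force: 30.0
t 7.4 pos [0.441  0.0897 0.1897] rpy [-180.     -0.    -69.56] F [-0.7 -0.4  1.6] open 0.0451 gf 30.0
shift now [0.0084 0.0086 0.0287] after spin [0.0084 0.0086 0.0287] spin 0.0015
```

```bash

python3 -m creep '[[[0,0,-0.1,0.068,0],[0,0,-0.15,0.068,0],[0,0,-0.15,0.068,0],[0,0,-0.1,0.068,0],[0,0,0,0,0]]]'
python3 go.py .6297 .0795 .262 -94.1
```

```text
clock: 7.82
tool_pos: [0.4422, 0.0903, 0.2936]
orientation: [-179.7, 0.2, -94.4]
force: [0.8, 0.3, -0.7]
opening: 0.0452
gripper_force: 30.0
t 7.82 pos [0.4422 0.0903 0.2936] rpy [-179.68    0.22  -94.36] F [ 0.8  0.3 -0.7] open 0.0452 gf 30.0
shift now [-0.0169 -0.9382  0.1634] after spin [-0.0132 -0.9392  0.1581] spin -0.0029
```

```bash

python3 -m creep '[[[0,-0.1,0,-0.003,0],[0,-0.17,0,0,0],[0,-0.17,0,0,0],[0,-0.17,0,0,0],[0,-0.17,0,0,0],[-0.013,-0.158,0,0,0],[0,0,0.08,0,0],[0,0,0.08,0,0]]]' | head -3
python3 -m creep '[[[0,0,0,0,0],[0,0,0,0,0]]]'
python3 go.py .6297 .0795 .22 -94.1
python3 - <<'E'
from fit import *
S=[snapshot('scene'),snapshot('top')]
for p in S:
  m=pick(p,'inner_can',[.63,.0775,1.5],.095); print(m is not None and m.sum())
  if m is not None: x,f=fit([(p,m)],'inner_can',np.array([.63,.0775,1.5]),.095); print(x,f)
save(S[0],'p1.png',(220,110,420,240),3)
E
```

```text
clock: 8.48
tool_pos: [0.63, 0.0796, 0.2561]
orientation: [-180.0, 0.0, -93.8]
clock: 8.65
tool_pos: [0.6279, 0.0795, 0.2559]
orientation: [179.8, -0.1, -93.8]
force: [0.0, -0.1, -1.0]
opening: 0.0453
gripper_force: 30.0
t 8.65 pos [0.6279 0.0795 0.2559] rpy [ 1.798e+02 -1.000e-01 -9.376e+01] F [ 0.  -0.1 -1. ] open 0.0453 gf 30.0
shift now [-0.001  -0.0098  0.1797] after spin [-0.0007 -0.0092  0.1797] spin 0.0038
292.0
[0.62008143 0.08354223 1.60235854] 0.8354687080311576
False
```

View pics/p1.png

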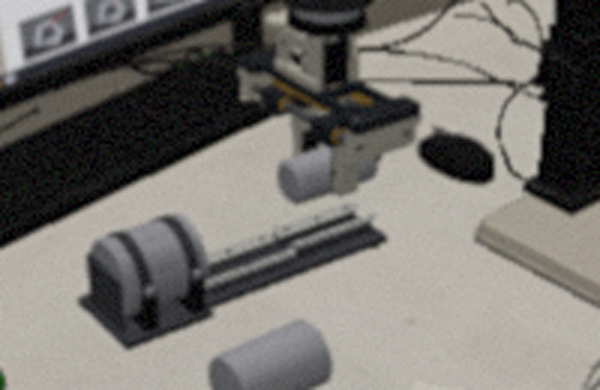

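The inner can is held level over the rear strips (crop 330,175). I lower it in small steps and watch the force.

```bash

python3 -m creep '[[[0,-0.007,0.06,0.004,0],[0,0,0.06,0,0],[0,0,0.04,0,0],[0,0,0,0,0]]]' | head -4
python3 -m creep '[[[0,0,0.015,0,0],[0,0,0,0,0]]]' | head -4
python3 -m creep '[[[0,0,0.01,0,0],[0,0,0,0,0]]]' | head -4
python3 -m creep '[[[0,0,0.01,0,0],[0,0,0,0,0]]]' | head -4
```

```text
clock: 9.18
tool_pos: [0.6287, 0.0793, 0.2228]
orientation: [179.8, -0.1, -94.2]
force: [-0.1, 0.3, -2.0]
clock: 9.35
tool_pos: [0.6297, 0.0797, 0.222]
orientation: [180.0, -0.0, -94.1]
force: [0.8, 0.2, -2.3]
clock: 9.52
tool_pos: [0.6298, 0.0797, 0.2206]
orientation: [-180.0, 0.0, -94.1]
force: [-0.4, 0.5, -0.8]
clock: 9.68
tool_pos: [0.6297, 0.0796, 0.2186]
orientation: [180.0, 0.0, -94.1]
force: [0.1, -1.0, -1.4]
```

```bash

python3 -m creep '[[[0,0,0.01,0,0],[0,0,0,0,0]]]' | head -4
python3 -m creep '[[[0,0,0.01,0,0],[0,0,0,0,0]]]' | head -4
python3 -m creep '[[[0,0,0.01,0,0],[0,0,0,0,0]]]' | head -4
```

```text
clock: 9.85
tool_pos: [0.6297, 0.0797, 0.2164]
orientation: [180.0, 0.0, -94.1]
force: [-0.5, -0.4, -1.9]
clock: 10.02
tool_pos: [0.6299, 0.0797, 0.2151]
orientation: [-180.0, 0.0, -94.1]
force: [-1.9, -0.2, 2.1]
clock: 10.18
tool_pos: [0.6297, 0.0797, 0.2148]
orientation: [-180.0, -0.0, -94.1]
force: [-7.4, 0.4, 15.9]
```

```bash

python3 -m creep '[[[0,0,-0.008,0,0],[0,0,0,0,0.6],[0,0,0,0,0.8],[0,0,0,0,1],[0,0,0,0,1],[0,0,0,0,1],[0,0,0,0,1],[0,0,0,0,1]]]' | head -5
python3 -m creep '[[[0,0,-0.05,0,1],[0,0,-0.15,0,1],[0,0,-0.2,0,1],[0,0,-0.2,0,1],[0,0,0,0,1]]]'|head -3
python3 - <<'E'
from fit import *
S=[snapshot('scene'),snapshot('top')]
P0=np.array([.6297,.0775,1.5])
for p in S:
  m=pick(p,'inner_can',P0,.0475)
  if m is not None: x,f=fit([(p,m)],'inner_can',P0,.0475); print(x,np.degrees(x[2]),f,m.sum())
P0=np.array([.465,.278,1.57])
for p in S:
  m=pick(p,'middle_can',P0)
  if m is not None: x,f=fit([(p,m)],'middle_can',P0); print('mid',x,np.degrees(x[2]),f,m.sum())
save(S[0],'p2.png',(220,110,420,240),3)
E
python3 go.py .4657 .2775 .30 -90.1
```

```text
clock: 10.85
tool_pos: [0.6298, 0.0797, 0.2141]
orientation: [180.0, -0.0, -94.1]
force: [-0.5, 0.4, 0.5]
opening: 0.0849
clock: 11.27
tool_pos: [0.632, 0.08, 0.3443]
orientation: [-179.3, 0.2, -94.0]
mid [0.46541409 0.27825736 1.54480407] 88.51075336766345 0.26374210701229645 413.0
t 11.57 pos [0.6294 0.0795 0.3333] rpy [ 1.7989e+02 -4.0000e-02 -9.4150e+01] F [-0.2  0.  -0.2] open 0.0877 gf 0.0
shift now [-0.9281  0.8875  0.1674] after spin [-0.9884  0.82    0.1664] spin -0.045
```

View pics/p2.png

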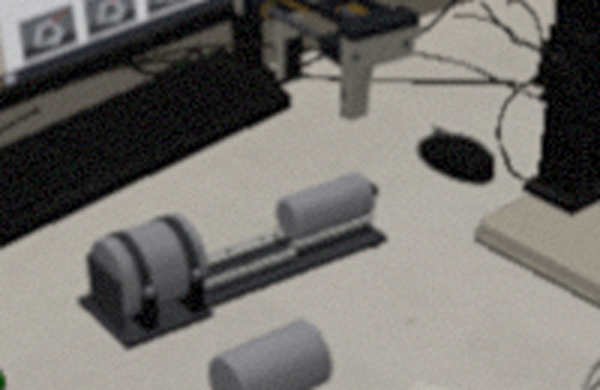

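The inner can lies straight on its strips with the knob outward (crop 328,205). Now the middle can.

```bash

python3 -m creep '[[[0,0,0,-0.045,1],[-0.141,0.117,0,0,1],[-0.141,0.117,0,0,1],[-0.141,0.117,0,0,1],[-0.141,0.117,0,0,1],[-0.141,0.117,0,0,1],[-0.141,0.117,0,0,1],[-0.141,0.117,0,0,1]]]' | head -3
python3 -m creep '[[[0,0,0.17,0,1],[0,0,0.1,0,1],[0,0,0,0,1]]]' | head -3
python3 go.py .4657 .2776 .192 -90.1
```

```text
clock: 12.23
tool_pos: [0.4649, 0.2783, 0.3333]
orientation: [179.9, -0.1, -90.1]
clock: 12.48
tool_pos: [0.4643, 0.2767, 0.2756]
orientation: [179.7, -0.3, -90.0]
t 12.48 pos [0.4643 0.2767 0.2756] rpy [179.65  -0.33 -90.04] F [-0.2 -0.6 -0.3] open 0.0878 gf 0.0
shift now [-0.0069 -0.0093  0.4181] after spin [-0.0044 -0.0068  0.4182] spin 0.0006
```

```bash

python3 -m creep '[[[-0.004,-0.007,0.1,0,1],[0,0,0.13,0,1],[0,0,0.1,0,1],[0,0,0.085,0,1],[0,0,0,0,1]]]' | head -4
python3 -m creep '[[[0,0,0,0,0],[0,0,0,0,0],[0,0,0,0,0],[0,0,0,0,0],[0,0,0,0,0],[0,0,0,0,0],[0,0,0,0,0]]]'
python3 go.py .4657 .2776 .192 -90.1
```

```text
clock: 12.9
tool_pos: [0.4673, 0.2769, 0.1945]
orientation: [179.8, -0.3, -90.2]
force: [-0.4, -0.5, -0.4]
clock: 13.48
tool_pos: [0.4677, 0.2783, 0.1982]
orientation: [-180.0, 0.0, -90.1]
force: [-2.3, -0.8, 7.2]
opening: 0.0596
gripper_force: 30.0
t 13.48 pos [0.4677 0.2783 0.1982] rpy [-1.7996e+02  4.0000e-02 -9.0080e+01] F [-2.3 -0.8  7.2] open 0.0596 gf 30.0
shift now [0.0034 0.0102 0.0312] after spin [0.0034 0.0102 0.0312] spin 0.0002
```

```bash

python3 -m creep '[[[0,0,-0.08,0.045,0],[0,0,-0.15,0,0],[0,0,-0.15,0,0],[0,0,-0.15,0,0],[0,0,0,0,0]]]'
python3 go.py .637 .185 .30 -94.1
```

```text
clock: 13.9
tool_pos: [0.469, 0.2793, 0.3094]
orientation: [-179.6, 0.4, -94.1]
force: [1.2, 0.7, -1.7]
opening: 0.0594
gripper_force: 30.0
t 13.9 pos [0.469  0.2793 0.3094] rpy [-179.62    0.38  -94.07] F [ 1.2  0.7 -1.7] open 0.0594 gf 30.0
shift now [ 0.4111 -0.8709  0.0501] after spin [ 0.4103 -0.8714  0.0471] spin 0.0004
```

```bash

python3 -m creep '[[[0.137,0,0,0,0],[0.137,0,0,0,0],[0.137,-0.04,0,0,0],[0,-0.166,0,0,0],[0,-0.166,0,0,0],[0,-0.166,0,0,0],[0,-0.166,0,0,0],[0,-0.166,0,0,0]]]' | head -3
python3 -m creep '[[[0,0,0.1,0,0],[0,0,0.1,0,0],[0,0,0.06,0,0],[0,0,0,0,0],[0,0,0,0,0]]]'
python3 go.py .637 .185 .226 -94.1
```

```text
clock: 14.57
tool_pos: [0.6367, 0.1831, 0.3029]
orientation: [180.0, 0.0, -94.1]
clock: 14.98
tool_pos: [0.635, 0.1835, 0.2508]
orientation: [179.9, -0.1, -94.1]
force: [0.2, -0.9, -2.0]
opening: 0.0594
gripper_force: 30.0
t 14.98 pos [0.635  0.1835 0.2508] rpy [ 1.7992e+02 -7.0000e-02 -9.4120e+01] F [ 0.2 -0.9 -2. ] open 0.0594 gf 30.0
shift now [-0.0082 -0.0097  0.1239] after spin [-0.008  -0.0096  0.1239] spin -0.0002
```

```bash

python3 -m creep '[[[-0.006,-0.006,0.06,0,0],[0,0,0.06,0,0],[0,0,0,0,0]]]' | head -4
python3 -m creep '[[[0,0,0.02,0,0],[0,0,0,0,0]]]' | head -4
python3 -m creep '[[[0,0,0.01,0,0],[0,0,0,0,0]]]' | head -4
python3 go.py .637 .185 .218 -94.1
```

```text
clock: 15.23
tool_pos: [0.6356, 0.1846, 0.2251]
orientation: [179.9, -0.1, -94.2]
force: [-0.7, -1.1, -3.2]
clock: 15.4
tool_pos: [0.6364, 0.1847, 0.2227]
orientation: [180.0, -0.0, -94.1]
force: [0.6, 0.3, -2.3]
clock: 15.57
tool_pos: [0.6366, 0.1847, 0.2213]
orientation: [-180.0, 0.0, -94.1]
force: [-0.2, 0.4, -1.4]
t 15.57 pos [0.6366 0.1847 0.2213] rpy [-1.7999e+02  1.0000e-02 -9.4140e+01] F [-0.2  0.4 -1.4] open 0.0598 gf 30.0
shift now [-0.0016 -0.0019  0.0165] after spin [-0.0016 -0.0019  0.0165] spin -0.0005
```

```bash

python3 -m creep '[[[0,0,0.008,0,0],[0,0,0,0,0]]]' | head -4
python3 -m creep '[[[0,0,0.008,0,0],[0,0,0,0,0]]]' | head -4
python3 -m creep '[[[0,0,0.006,0,0],[0,0,0,0,0]]]' | head -4
```

```text
clock: 15.73
tool_pos: [0.6366, 0.1847, 0.2197]
orientation: [-180.0, 0.0, -94.1]
force: [0.1, 0.1, -2.7]
clock: 15.9
tool_pos: [0.6366, 0.1847, 0.2191]
orientation: [-180.0, -0.0, -94.1]
force: [-2.5, -1.7, 4.3]
clock: 16.07
tool_pos: [0.6366, 0.1846, 0.219]
orientation: [-179.9, -0.0, -94.1]
force: [-7.3, -1.8, 12.3]
```

```bash

python3 -m creep '[[[0,0,-0.008,0,0],[0,0,0,0,0.75],[0,0,0,0,0.9],[0,0,0,0,1],[0,0,0,0,1],[0,0,0,0,1],[0,0,0,0,1],[0,0,0,0,1]]]' | head -5
python3 -m creep '[[[0,0,-0.05,0,1],[0,0,-0.15,0,1],[0,0,-0.18,0,1],[0,0,-0.18,0,1],[0,0,0,0,1]]]'|head -3
python3 - <<'E'
from fit import *
S=[snapshot('scene'),snapshot('top')]
for q,z in dict(inner_can=.0475,knob_tip=.0475,middle_can=.05).items():
  for p in S:
    for r in nets.landmark_of(p,q):
      w=unproj(p,r['uv'],z)-[.6411,.2401,0]; a=np.radians(85.91); print(q,p['tvec'][0].round(2),round(r['confidence'],2),'stand xy',(w[0]*np.cos(a)+w[1]*np.sin(a)).round(4),(-w[0]*np.sin(a)+w[1]*np.cos(a)).round(4))
save(S[0],'p3.png',(220,110,420,240),3)
E
python3 go.py .6225 -.012 .33 -94.1
```

```text
clock: 16.73
tool_pos: [0.6366, 0.1847, 0.2183]
orientation: [180.0, -0.0, -94.1]
force: [-0.1, 1.4, 0.7]
opening: 0.0875
clock: 17.15
tool_pos: [0.6386, 0.1853, 0.3398]
orientation: [-179.4, 0.3, -94.1]
inner_can 0.49 0.86 stand xy -0.1717 -0.01
inner_can 0.24 0.59 stand xy -0.1591 -0.0048
knob_tip 0.49 0.57 stand xy -0.2229 0.0061
knob_tip 0.24 0.83 stand xy -0.2281 0.0097
middle_can 0.49 0.94 stand xy -0.0491 -0.0013
middle_can 0.49 0.93 stand xy 0.0822 0.324
middle_can 0.24 0.79 stand xy 0.0639 0.3129
middle_can 0.24 0.59 stand xy -0.0664 0.0076
t 17.55 pos [0.6364 0.1846 0.3292] rpy [ 1.799e+02 -7.000e-02 -9.415e+01] F [ 0.1 -0.4 -0.6] open 0.0875 gf 0.0
shift now [ 0.9853 -0.0017 -0.0026] after spin [ 9.853e-01 -9.000e-04 -3.800e-03] spin -0.0005
```

View pics/p3.png

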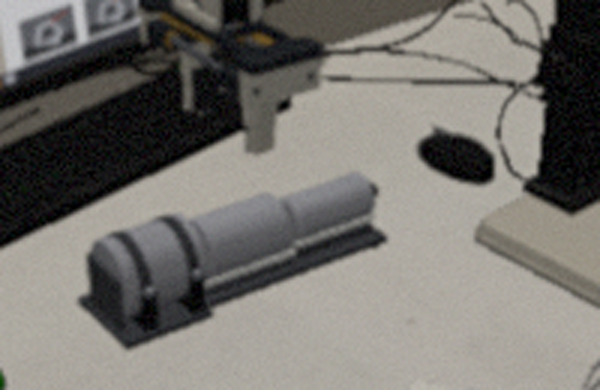

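All three cans stand in line on the stand. Now I go behind the knob with the fingers shut.

```bash

python3 -m creep '[[[0.14,0,0,0,0],[0.14,0,0,0,0],[0.14,0,0,0,0],[0.14,0,0,0,0],[0.14,0,0,0,0],[0.14,0,0,0,0],[0.145,0,0,0,0],[0,0,0,0,0]]]' | head -3
python3 -m creep '[[[0,0,0,0,0],[0,0,0.14,0,0],[0,0,0.14,0,0],[0,0,0.14,0,0],[0,0,0.14,0,0],[0,0,0,0,0],[0,0,0,0,0],[0,0,0,0,0]]]'
python3 go.py .6225 -.012 .216 -94.1
```

```text
clock: 18.22
tool_pos: [0.6216, -0.0157, 0.3297]
orientation: [179.9, -0.1, -94.3]
clock: 18.88
tool_pos: [0.6232, -0.0111, 0.2196]
orientation: [-179.9, -0.0, -94.1]
force: [0.3, -0.9, 0.4]
opening: 0.0004
gripper_force: 0.0
t 18.88 pos [ 0.6232 -0.0111  0.2196] rpy [-1.7994e+02 -1.0000e-02 -9.4070e+01] F [ 0.3 -0.9  0.4] open 0.0004 gf 0.0
shift now [0.0047 0.0033 0.0181] after spin [0.0047 0.0032 0.0181] spin 0.0003
```

```bash

python3 -m creep '[[[-0.025,0,0.018,0,0],[-0.025,0,0,0,0],[-0.025,0,0,0,0],[-0.025,0,0,0,0],[-0.025,0,0,0,0],[-0.025,0,0,0,0],[-0.025,0,0,0,0],[-0.025,0,0,0,0]]]' | head -4
python3 -m creep '[[[-0.02,0,0,0,0],[-0.02,0,0,0,0],[-0.02,0,0,0,0],[-0.02,0,0,0,0],[-0.02,0,0,0,0],[-0.02,0,0,0,0],[-0.02,0,0,0,0],[-0.02,0,0,0,0]]]' | head -4
python3 go.py .6382 .196 .216 -94.1
```

```text
clock: 19.55
tool_pos: [0.6253, 0.0286, 0.215]
orientation: [-180.0, -0.0, -94.1]
force: [0.4, -1.3, 0.8]
clock: 20.22
tool_pos: [0.6275, 0.0604, 0.2148]
orientation: [180.0, -0.0, -94.1]
force: [-0.8, -2.0, -0.4]
t 20.22 pos [0.6275 0.0604 0.2148] rpy [ 1.7998e+02 -1.0000e-02 -9.4150e+01] F [-0.8 -2.  -0.4] open 0.0003 gf 0.6
shift now [-0.6802 -0.0042 -0.0061] after spin [-0.6802 -0.0048 -0.006 ] spin -0.0005
```

```bash

for i in 1; do python3 -m creep '[[[-0.02,0,0,0,0],[-0.02,0,0,0,0],[-0.02,0,0,0,0],[-0.02,0,0,0,0],[-0.02,0,0,0,0],[-0.02,0,0,0,0],[-0.02,0,0,0,0],[-0.02,0,0,0,0]]]' | head -4; done
python3 -m creep '[[[-0.02,0,0,0,0],[-0.02,0,0,0,0],[-0.02,0,0,0,0],[-0.02,0,0,0,0],[-0.02,0,0,0,0],[-0.02,0,0,0,0],[-0.02,0,0,0,0],[-0.02,0,0,0,0]]]' | head -4
python3 -m creep '[[[-0.02,0,0,0,0],[-0.02,0,0,0,0],[-0.02,0,0,0,0],[-0.02,0,0,0,0],[-0.02,0,0,0,0],[-0.02,0,0,0,0]]]' | head -4
python3 go.py .6382 .196 .216 -94.1
python3 - <<'E'
from h import *
p=snapshot('scene');save(p,'p4.png',(220,110,420,240),3)
E
```

```text
clock: 20.88
tool_pos: [0.6299, 0.0924, 0.2148]
orientation: [180.0, 0.0, -94.1]
force: [-0.3, 0.4, 0.0]
clock: 21.55
tool_pos: [0.6322, 0.1241, 0.2148]
orientation: [180.0, -0.0, -94.1]
force: [-0.5, -2.8, 0.1]
clock: 22.05
tool_pos: [0.6339, 0.1482, 0.2149]
orientation: [180.0, -0.0, -94.1]
force: [-0.5, -2.7, 0.6]
t 22.05 pos [0.6339 0.1482 0.2149] rpy [180.    -0.   -94.14] F [-0.5 -2.7  0.6] open 0.0008 gf 1.3
shift now [-0.2401 -0.004  -0.0054] after spin [-0.2401 -0.0042 -0.0054] spin -0.0005
```

View pics/p4.png

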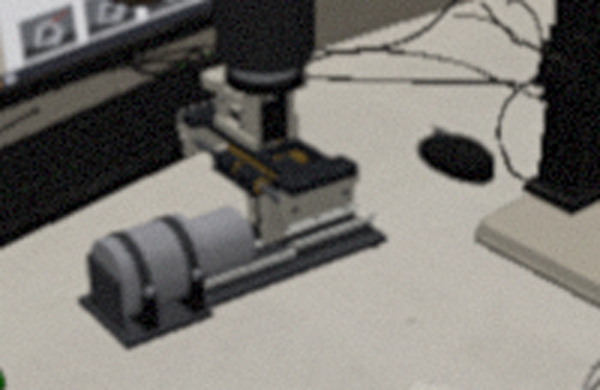

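The inner can is inside the middle one and the middle one is going into the outer (crop 230,235). I keep pushing and watch for the rise in force.

```bash

python3 -m creep '[[[-0.02,0,0,0,0],[-0.02,0,0,0,0],[-0.02,0,0,0,0],[-0.02,0,0,0,0],[-0.02,0,0,0,0],[-0.02,0,0,0,0],[-0.02,0,0,0,0],[-0.02,0,0,0,0]]]' | head -4
python3 -m creep '[[[-0.015,0,0,0,0],[-0.01,0,0,0,0],[-0.01,0,0,0,0],[0,0,0,0,0]]]' | head -4
python3 -m creep '[[[-0.01,0,0,0,0],[-0.01,0,0,0,0],[0,0,0,0,0]]]' | head -4
```

```text
clock: 22.77
tool_pos: [0.6362, 0.1802, 0.2147]
orientation: [180.0, 0.0, -94.1]
force: [-0.6, -1.5, -0.4]
clock: 23.1
tool_pos: [0.6368, 0.1872, 0.2149]
orientation: [-180.0, 0.0, -94.1]
force: [0.2, 0.6, 0.3]
clock: 23.35
tool_pos: [0.6371, 0.1909, 0.2149]
orientation: [-180.0, 0.0, -94.1]
force: [-0.3, -1.0, -0.6]
```

```bash

python3 -m creep '[[[-0.01,0,0,0,0],[-0.01,0,0,0,0],[0,0,0,0,0]]]' | head -4
python3 -m creep '[[[-0.008,0,0,0,0],[-0.008,0,0,0,0],[0,0,0,0,0]]]' | head -4
python3 -m creep '[[[-0.008,0,0,0,0],[0,0,0,0,0]]]' | head -4
```

```text
clock: 23.6
tool_pos: [0.6371, 0.1938, 0.2146]
orientation: [179.9, -0.1, -94.1]
force: [-0.1, -5.8, 0.3]
clock: 23.85
tool_pos: [0.637, 0.1947, 0.2145]
orientation: [179.8, -0.3, -94.2]
force: [1.0, -17.4, 1.5]
clock: 24.02
tool_pos: [0.637, 0.1951, 0.2144]
orientation: [179.7, -0.4, -94.2]
force: [1.4, -21.7, 3.9]
```

The push comes up hard where the fully home position is expected. One more nudge, then I back off and check.

```bash

python3 -m creep '[[[-0.01,0,0,0,0],[0,0,0,0,0]]]' | head -4
python3 -m creep '[[[0.03,0,0,0,0],[0.05,0,0,0,0],[0.1,0,0,0,0],[0.1,0,0,0,0],[0.1,0,-0.05,0,0],[0.1,0,-0.15,0,0],[0,0,-0.2,0,0],[0,0,-0.2,0,0]]]' | head -4
python3 -m creep '[[[0,0,-0.1,0,0],[0,0,0,0,0],[0,0,0,0,0]]]' | head -4
python3 - <<'E'
from h import *
S=[snapshot('scene'),snapshot('top')]
for p in S:
  for r in nets.landmark_of(p,'knob_tip'):
      w=unproj(p,r['uv'],.044)-[.6411,.2401,0]; a=np.radians(85.91); print(round(r['confidence'],2),'stand xy',(w[0]*np.cos(a)+w[1]*np.sin(a)).round(4),(-w[0]*np.sin(a)+w[1]*np.cos(a)).round(4))
a=S[0]['frame'][160:230,240:360];b=S[1]['frame'][140:210,250:370]
cv2.imwrite('pics/end.png',cv2.resize(np.vstack([a,b])[:,:,::-1],None,fx=4,fy=4,interpolation=cv2.INTER_CUBIC))
E
```

```text
clock: 24.18
tool_pos: [0.6371, 0.1958, 0.2143]
orientation: [179.7, -0.6, -94.2]
force: [2.2, -28.2, 5.0]
clock: 24.85
tool_pos: [0.6305, 0.1046, 0.3357]
orientation: [179.9, -0.0, -94.2]
force: [1.4, 1.1, 1.1]
clock: 25.1
tool_pos: [0.6311, 0.106, 0.3571]
orientation: [-179.8, 0.2, -94.1]
force: [-1.1, -1.2, -0.5]
0.41 stand xy -0.0219 0.0146
```

View pics/end.png

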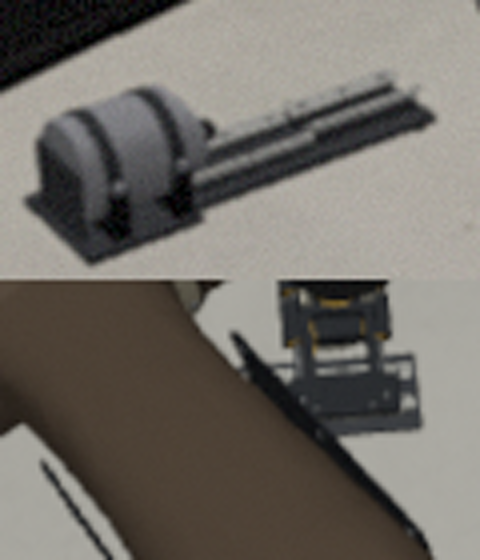

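```bash
python3 - <<'E'
from h import *
p=snapshot('scene'); a=np.radians(85.91)
for x in(-.024,-.034,-.04,-.046): print(x,proj(p,[.6411+x*np.cos(a),.2401+x*np.sin(a),.044]))
im=cv2.cvtColor(p['frame'],cv2.COLOR_RGB2GRAY); print(im[184:202,284:302])
E
```

```text
-0.024 [[288.59604491 192.98228729]]
-0.034 [[291.55988349 191.93846755]]
-0.04 [[293.32784498 191.31589785]]
-0.046 [[295.08808381 190.69610694]]
[[150 157 169 166 169 168 168 169 166 167 167 167 166 167 168 171 167 170]
 [134 137 157 167 171 171 166 166 165 167 169 165 168 168 167 165 170 169]
 [130 131 149 161 168 169 168 166 172 167 166 170 164 162 166 164 167 168]
 [127 130 132 143 158 169 168 169 168 166 169 164 166 165 166 164 170 168]
 [117 124 116 122 142 160 162 164 167 166 170 162 170 168 167 166 168 166]
 [110 117 111 117 127 136 125 131 156 164 172 168 168 170 165 169 170 164]
 [ 94 112 113 112 115 108  81  73 100 140 164 176 167 169 163 161 152 154]
 [ 77 102 110 109 105 100  76  40  47 105 149 165 163 157 155 153 150 150]
 [ 63  90 102  98  99 103  91  50  24  68 125 144 146 145 149 150 145 147]
 [ 51  76  94  97  94 105  84  66  19  63 115 122 122 133 140 147 141 121]
 [ 45  70  89  93  92  91  89  69  66  99 129 130 124 134 124 106  91  72]
 [ 34  57  85  85  89  86  85  89 111 131 138 127 106  93  81  66  47  38]
 [ 35  44  76  89  86  87  91  93 118 115 100  86  68  49  38  42  43  43]
 [ 28  47  76  82  85  82  80  74  80  68  54  42  48  43  41  51  54  45]
 [ 20  36  61  79  83  83  80  72  53  43  44  47  44  47  52  63  73  84]
 [ 38  63  72  76  79  74  72  57  52  44  49  53  66  72  87 105 120 122]
 [ 74  95  97  82  72  69  64  60  51  58  72  90 104 116 118 116 119 112]
 [ 75  87  80  68  55  66  68  70  72  90 114 123 120 122 115 102  85  79]]
```

The knob tip shows at about (292,192), and the predicted fully home position is (291.6,191.9). The arm is clear, so I hand the job in.

```bash
python3 -c "
from plant import workorder; print(workorder.close_job())"
```

```text
the job is handed in; nothing more can be done
None
```

I assembled the shield and handed the job in at about 25 s of the 67 s allowed: the push came up hard at the home position and the knob tip is where it should be in the scene image, but the hand-in reported no verdict.

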